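Seat the thread pitch leaf in the lead screw

TASK

Check the thread of the lead screw in the cradle: take the thread pitch leaf with the wider tooth spacing out of the rack, lower it between the clear guide plates and feel along the screw until its comb drops fully into the threads, then press it down gently to make sure that it sits flat. Leave it standing there, released. Be gentle with gauge and screw, and leave the other leaf and the glassware around alone.

Things in the scene. Friction and masses are not known exactly. Their poses are not given: they have to be found in the camera images.
- cradle: fixed cradle on the bench (z = 0), aluminium base 190x70x6 mm (long along its x), origin at the centre of the underside, z up. It holds a steel screw along its x (see rod_top) and two clear guide plates over it (see guide_mouth), between end blocks 60 mm high. The leaf's tips stand 37 mm above this origin when fully seated, 41 mm when resting on the crests
- rod_top (a point): on the cradle, 41 mm above its origin, at crest height over the screw's axis; axes as the cradle. Square thread: crests 14 mm apart along x, 8 mm wide, 4 mm high, so grooves 6 mm wide; core radius 11 mm. Where along x the crests lie is unknown (any phase within the pitch; this point tells nothing of it). The screw stays put
- guide_mouth (a point): on the cradle, 69 mm above its origin: mouth of the gap between the clear guide plates; axes as the cradle. Gap 10 mm wide (y), 156 mm long (x), straight from 42 to 64 mm height, flared above to 19 mm at the mouth; 23 mm over the outsides. A leaf in it can slide along x
- leaf_coarse: loose steel leaf to be seated, 80 g, 54 mm long (x), 68 mm tall (z), plate and teeth 7 mm thick (y), with a 10 mm thick ribbed grip bar at z = 46 to 68 mm. 4 square comb teeth below, 14 mm apart, 4 mm wide, 5 mm long (at x = -21, -7, 7, 21 mm). Origin at tip level, under the middle. Same either way round. Stands upright in the rack at the start
- leaf_coarse_foot_a (a point): tip of the outermost tooth of leaf_coarse at its x = -21 mm
- leaf_coarse_foot_b (a point): tip of the outermost tooth of leaf_coarse at its x = +21 mm
- leaf_fine: the other leaf: lower, 54 mm tall, with 6 narrower teeth 9 mm apart, otherwise alike; does not fit the screw; stays in its holder
- rack: fixed grey rack on the bench (z = 0), base plate 80x130x8 mm, origin at the centre of the underside. Two holders along its x at y = -35 and +35 mm, each a pair of grooved cheeks (22 mm high, tops 30 mm above the origin, 25 mm wide, at x = 20 to 37 mm either side) that hold a leaf by its ends in 9.5 mm grooves; which leaf is in which varies. Tips stand on the base plate, 8 mm above the origin
- vial: brown glass vial with black cap, 23 mm across, 57 mm tall, origin under its centre; a bystander
- petri: petri dish, 59 mm across, 15 mm tall, origin under its centre; a bystander
- beaker: plastic beaker, 73x77x94 mm, origin under its centre; a bystander
There are look-alikes about, which are no part of the job. There is more than one size of the rack; the one meant has the size given above. What is shaped like the leaf_coarse but blue is not meant.

How it is judged:
By the outcome, as a careful person would: the job done as asked, in the order asked, and still so for the second after the job is handed in, with the robot touching nothing.
It also fails if it takes over 64 s, if anything falls off the work surface, if the arm or the gripper's body presses on something with over 40 N, if the wrist force passes 120 N, or if a joint passes its speed limit or range.

ROBOT

A 6-joint arm with a two-finger parallel gripper is mounted at the origin on a cart in front of the work surface, level with it; the furniture and walls round the work are solid. World frame = base frame: x ahead of the robot, y to its left, z up, the work surface at z = 0. Lengths are in m, angles in rad, forces in N, time in s.
With the tool pointing down it reaches from about 0.325 to 0.775 m from the base axis. Payload 9.3 kg.
Tool frame: the origin (TCP) lies on the centre line of the jaws, within the pads' length; the fingertips stand 8 mm ahead of it and the grasp point (between the pads) lies 11 mm behind it; z points along the fingers, y is the line along which they close (so a half turn about z gives the same grasp; the last joint's range is limited). The gripper opens to 85 mm and grips with 20 to 120 N. Pads are 22 mm wide; open, the fingers measure 114 mm over their backs; the gripper's body (76 mm by 85 mm) begins 54 mm behind the grasp point. The pads swing forward as they close: fully open they stand 13 mm farther back than shut.
Start: joints at [-1.295, 0.259, 0.021, 1.334, 0, 1.418], TCP at [0.229, -0.5, 0.239] pointing down, gripper open.
Joint ranges: [-3.04, 3.04], [-0.91, 1.82], [-1.04, 1.36], [-1.92, 1.95], [-1.52, 1.45], [-3.14, 3.14]. Speed limits (rad/s): [2.22, 2.22, 2.79, 3.14, 3.14, 3.14].

INTERFACE

Orientations are given as a rotation vector (axis times angle).
In Python, from workcell import robot gives the robot as it stands.
- The arm moves only by the tool apply_moves, never from a script. Its argument "motion" is text: rows parted by semicolons, each of 7 numbers parted by spaces: the closure in counts, from 0 (fully open) to 255 (shut), then the shift along the tool's x, y, z in mm, then the turn, a rotation vector about the tool's x, y, z in rad. A call has exactly 8 rows; each row shifts and turns the commanded pose from where the row before left it, along the tool's axes as they then stand; what a row does not reach is not made up. A row lasts 1/8 s, in which the tool goes at most 62.5 mm and 10.7 degrees, less where a joint would pass 70% of its speed; a pose out of reach is approached as far as the arm can. A call is refused whole if a number of a shift passes 62.5 or a number of a turn 0.188, either way. A call with a gripper value outside its range is refused whole. The fingers move at their own pace and stop on an object; the grip force is fixed at half the most. Time passes only in rows, so rows that do not move let the fingers close, or fill a call up. It gives the time, the measured TCP pose, the force, the opening and the grip force at its end, in the units of the state.
- robot.state(): the state, without advancing time (a new reading comes with each control period).
- robot.read_camera(name): name is "scene" or "top" or "wrist"; returns a dict with "image" (480x640x3 uint8, red, green, blue), "fx", "fy", "cx", "cy" (pixels), "dist_coeffs" ([k1, k2, p1, p2, k3] as OpenCV has them; the pictures are not rectified), "R" (3x3) and "t" (3): a world point X has camera coordinates R X + t; the wrist camera has in their place "tool_from_camera" (4x4, takes a point from camera to tool coordinates, whose origin is the TCP and whose axes are the flange's). Camera axes: x right, y down, z forward; pixel columns grow to the right and rows downward; lengths in m; the calibration is good to about 2 mm. A picture is of the moment at which its call begins: read the wrist's pose just before it. There is no depth.
- robot.finish_job(): hands the job in; it is judged then, once.
The state is a dict: "time": time; "joint_pos": joint angles; "qvel": joint speeds; "joint_torque": joint torques, N m; "ee_pos": TCP position; "tool_rot": TCP orientation; "force": force on the tool from outside, world axes, zero at the start; "ft_torque": the same for the moment, N m; "gripper_width": opening from 0.0 (shut) to 1.0 (fully open); "gripper_force": force on a finger pad.
Only numpy, scipy, OpenCV 4.12 (cv2) and the standard library are available. Lean on these libraries where they do the work, as an engineer would, in place of code of your own. Each camera call takes 0.05 s, during which the arm holds its last target. There are 200 camera calls.

## Working session

There is one attempt and no reset: what is moved stays moved. The work goes in short steps, Python scripts to look and compute and a tool call to move; the robot and the scene stay as the last step left them, time stands still between calls to the robot, and variables do not carry over. Pictures are saved under pics/ and viewed, at most 10 in all, crops included, and the job is handed in when it is done.

Besides the shell and the picture viewer there is one more tool, called after "Call:" by a JSON object that holds its "api" and its "payload", one argument or row to a line. apply_moves: Moves the arm, as the interface text tells. Its arguments: {"type":"object","properties":{"motion":{"type":"string"}},"required":["motion"]}

```bash
mkdir -p pics
cat > h.py <<'E'
import numpy as np, cv2
from scipy.spatial.transform import Rotation as Ro
from workcell import robot
def grab(n):
    s=robot.state(); c=robot.read_camera(n); c['K']=np.array([[c['fx'],0,c['cx']],[0,c['fy'],c['cy']],[0,0,1.]]); c['d']=np.array(c['dist_coeffs'],float)
    if n=='wrist':
        T=np.eye(4);T[:3,:3]=Ro.from_rotvec(s['tool_rot']).as_matrix();T[:3,3]=s['ee_pos']
        W=np.linalg.inv(T@np.array(c['tool_from_camera'])); c['R']=W[:3,:3]; c['t']=W[:3,3]
    c['R']=np.array(c['R']);c['t']=np.array(c['t']);return c
def ray(c,uv):
    p=cv2.undistortPoints(np.array(uv,float).reshape(-1,1,2),c['K'],c['d']).reshape(-1,2)
    d=np.c_[p,np.ones(len(p))]@c['R']; return -c['R'].T@c['t'], d
def plane(c,uv,z):
    o,d=ray(c,uv); return o+d*((z-o[2])/d[:,2])[:,None]
def proj(c,X): return cv2.projectPoints(np.array(X,float).reshape(-1,1,3),cv2.Rodrigues(c['R'])[0],c['t'],c['K'],c['d'])[0].reshape(-1,2)
def tri(c1,u1,c2,u2):
    o1,d1=ray(c1,u1);o2,d2=ray(c2,u2);out=[]
    for a,b in zip(d1,d2):
        s=np.linalg.lstsq(np.c_[a,-b],o2-o1,rcond=None)[0]; p,q=o1+s[0]*a,o2+s[1]*b; out.append(np.r_[(p+q)/2,np.linalg.norm(p-q)])
    return np.array(out)
def save(c,n): cv2.imwrite('pics/'+n,c['image'][:,:,::-1])
def load(n): return np.load(n,allow_pickle=True).item()
E
python3 - <<'E'
from h import *
for n in('scene','top'):
    c=grab(n); save(c,n+'0.png'); np.save(n+'0.npy',c); print(n,c['R'],c['t'],c['fx'])
print(robot.state())
a=cv2.imread('pics/scene0.png')
E
```

```text
scene [[-0.63682642 -0.77096177 -0.00836954]
 [-0.5584465   0.46871564 -0.68442907]
 [ 0.53159159 -0.43118858 -0.72903141]] [0.42682037 0.29707839 0.66480107] 447.38508322203785
top [[-0.02521365 -0.99916223  0.03223517]
 [-0.98445189  0.01920943 -0.17460088]
 [ 0.17383539 -0.0361363  -0.98411149]] [0.11243603 0.55238148 0.81801738] 469.61032726685283
{'time': 0.1, 'joint_pos': array([-1.29461569e+00,  2.59161077e-01,  2.08452353e-02,  1.33371873e+00,
        1.17130478e-07,  1.41820244e+00]), 'qvel': array([ 7.89452466e-05, -2.45273672e-03,  3.62761398e-03, -1.67773847e-03,
        1.27693195e-03,  3.38345892e-04]), 'joint_torque': array([ 8.01156624e-03, -5.56695092e+01,  3.45070302e+01,  1.16741192e-02,
       -1.26046975e-04, -6.12447863e-06]), 'ee_pos': array([ 0.22859792, -0.49997585,  0.23871593]), 'tool_rot': array([-3.06846438e+00, -6.68106989e-01,  1.19882713e-04]), 'force': array([-0.21006685, -0.13579117, -0.73128844]), 'ft_torque': array([ 0.00750306,  0.01343346, -0.0149165 ]), 'gripper_force': 0.0, 'gripper_width': 1.0037321221036362}
```

View pics/scene0.png

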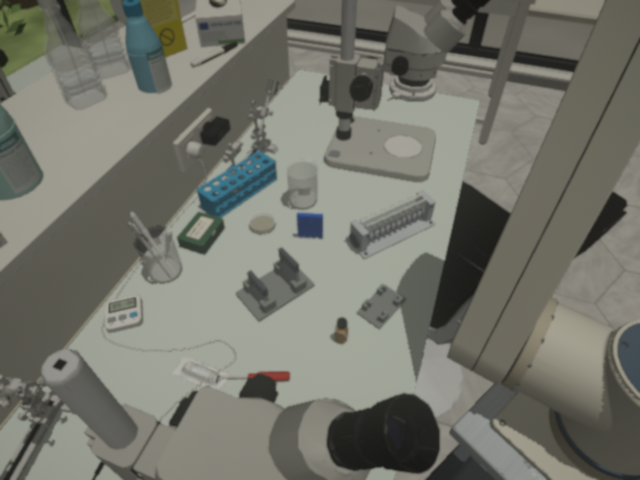

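View pics/top0.png

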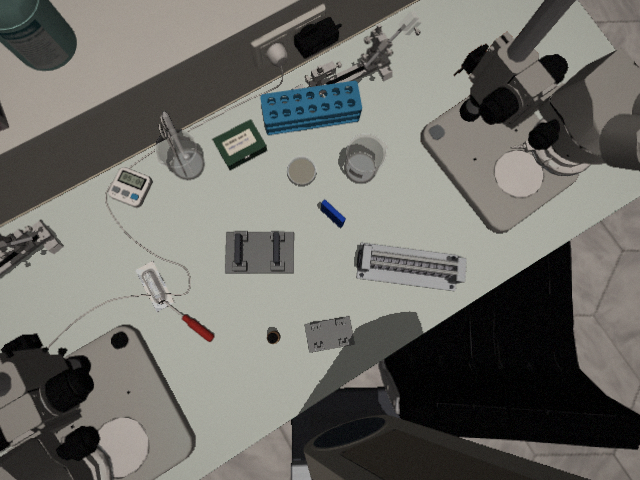

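Scene view: the rack with the two leaves is at scene (275,285) / top (260,252). The cradle is at scene (392,224) / top (411,267). The small empty look-alike rack is at scene (381,306) / top (329,334), and the blue look-alike leaf at scene (310,224) / top (333,213). Next is an enlarged crop of the rack and cradle in both views.

Run:
```python
from h import *
s=load('scene0.npy')['image'];t=load('top0.npy')['image']
f=lambda im,x,y:cv2.resize(im[y:y+75,x:x+100],(400,300),interpolation=cv2.INTER_CUBIC)
f2=lambda im,x,y:cv2.resize(im[y:y+90,x:x+120],(400,300),interpolation=cv2.INTER_CUBIC)
o=np.vstack([np.hstack([f(s,225,243),f(t,210,215)]),np.hstack([f2(s,335,180),f2(t,350,220)])])
o=cv2.convertScaleAbs(o,alpha=1.5)
cv2.imwrite('pics/crop1.png',o[:,:,::-1])
```

```text
(no output)
```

View pics/crop1.png

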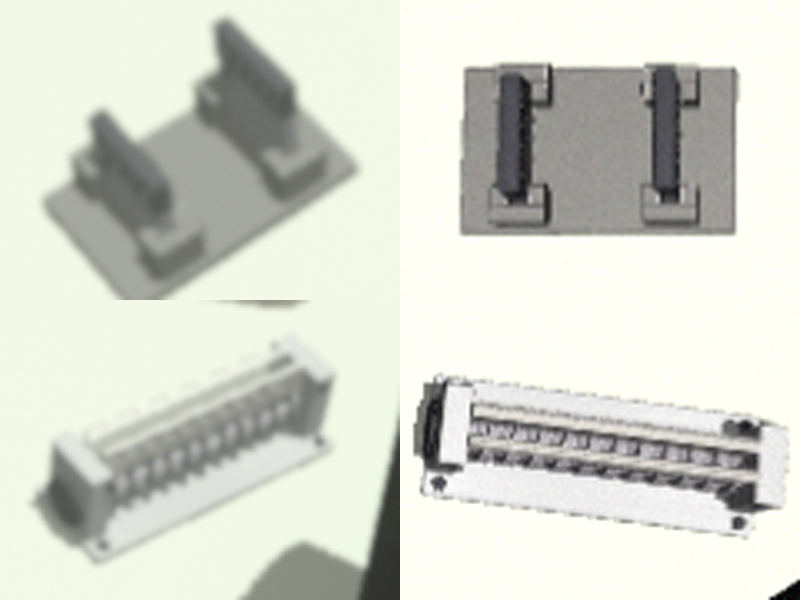

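The taller leaf is the far one in the scene view, at scene (288,262) and in the top view at (276,248). The lower one, at scene (257,281) / top (238,249), is leaf_fine. I'll triangulate both to confirm, then get rough poses.

Run:
```python
from h import *
s=load('scene0.npy');t=load('top0.npy')
S=lambda l:[(225+u/4,243+v/4) for u,v in l]
T=lambda l:[(210+(u-400)/4,215+v/4) for u,v in l]
T2=lambda l:[(350+(u-400)*.3,220+(v-300)*.3) for u,v in l]
S2=lambda l:[(335+u*.3,180+(v-300)*.3) for u,v in l]
np.set_printoptions(precision=4,suppress=True)
print('coarse',tri(s,S([(225,20),(290,85)]),t,T([(665,70),(665,195)])))
print('fine',tri(s,S([(100,113),(160,185)]),t,T([(513,75),(510,195)])))
print('rack',tri(s,S([(42,202),(357,165)]),t,T([(463,70),(735,234)])))
print('rack plane',plane(t,T([(463,70),(737,68),(735,234),(463,234)]),.008))
print('cradle corners',plane(t,T2([(422,494),(752,537)]),.006), tri(s,S2([(97,562),(332,445)]),t,T2([(422,494),(752,537)])))
print('blocks',plane(t,T2([(447,385),(472,385),(440,465),(785,425),(785,508)]),.06))
c=grab('wrist');R=Ro.from_rotvec(robot.state()['tool_rot']).as_matrix();print(R,np.array(c['tool_from_camera']),c['fx'])
```

```text
coarse [[0.5521 0.1771 0.0724 0.0027]
 [0.4972 0.1789 0.077  0.0017]]
fine [[0.5542 0.2467 0.0572 0.0016]
 [0.5008 0.2488 0.0595 0.002 ]]
rack [[0.567  0.2782 0.0031 0.0012]
 [0.486  0.1501 0.0051 0.0018]]
rack plane [[0.5665 0.2778 0.008 ]
 [0.5649 0.1472 0.008 ]
 [0.4851 0.1494 0.008 ]
 [0.4881 0.277  0.008 ]]
cradle corners [[ 0.4737  0.0303  0.006 ]
 [ 0.4453 -0.1571  0.006 ]] [[ 0.4744  0.0298  0.0003  0.0006]
 [ 0.4468 -0.1576  0.0009  0.0032]]
blocks [[ 0.5282  0.0205  0.06  ]
 [ 0.528   0.0068  0.06  ]
 [ 0.4849  0.0261  0.06  ]
 [ 0.5027 -0.1623  0.06  ]
 [ 0.4579 -0.1586  0.06  ]]
[[ 0.9095  0.4158 -0.0002]
 [ 0.4158 -0.9095  0.0009]
 [ 0.0002 -0.001  -1.    ]] [[ 0.0003 -0.9506 -0.3104  0.079 ]
 [ 1.      0.0002  0.0002 -0.0002]
 [-0.0001 -0.3104  0.9506 -0.1354]
 [ 0.      0.      0.      1.    ]] 363.0301293053113
```

```bash
cat >> h.py <<'E'
def plan(p,psi_deg,n,p0=None,r0=None):
    "rows (tool mm, tool rot) to go to world p, tool down with tool x at yaw psi"
    s=robot.state(); p0=np.array(s['ee_pos']) if p0 is None else p0; R=Ro.from_rotvec(s['tool_rot'] if r0 is None else r0)
    c,q=np.cos(np.radians(psi_deg)),np.sin(np.radians(psi_deg))
    Rt=Ro.from_matrix(np.array([[c,q,0],[q,-c,0],[0,0,-1.]]))
    dr=(R.inv()*Rt).as_rotvec()/n; dp=(np.array(p)-p0)/n*1000
    for i in range(n):
        print(np.round(R.inv().apply(dp),1),np.round(dr,3)); R=R*Ro.from_rotvec(dr)
E
python3 - <<'E'
from h import *
plan([.4946,-.069,.15],81.4,12)
E
```

```text
[ 35.1 -23.4   7.4] [-0.    -0.    -0.083]
[ 36.9 -20.5   7.4] [-0.    -0.    -0.083]
[ 38.5 -17.4   7.4] [-0.    -0.    -0.083]
[ 39.8 -14.1   7.4] [-0.    -0.    -0.083]
[ 40.8 -10.8   7.4] [-0.    -0.    -0.083]
[41.6 -7.4  7.4] [-0.    -0.    -0.083]
[42.  -3.9  7.4] [-0.    -0.    -0.083]
[42.2 -0.4  7.4] [-0.    -0.    -0.083]
[42.1  3.   7.4] [-0.    -0.    -0.083]
[41.7  6.5  7.4] [-0.    -0.    -0.083]
[41.   9.9  7.4] [-0.    -0.    -0.083]
[40.1 13.3  7.4] [-0.    -0.    -0.083]
```

Call:
{"api": "apply_moves", "payload": {
  "motion": "0 35.1 -23.4 7.4 0 0 -0.083;0 36.9 -20.5 7.4 0 0 -0.083;0 38.5 -17.4 7.4 0 0 -0.083;0 39.8 -14.1 7.4 0 0 -0.083;0 40.8 -10.8 7.4 0 0 -0.083;0 41.6 -7.4 7.4 0 0 -0.083;0 42 -3.9 7.4 0 0 -0.083;0 42.2 -0.4 7.4 0 0 -0.083"
}}

```text
time: 1.15
ee_pos: [0.4062, -0.2114, 0.1798]
tool_rot: [2.682, 1.636, 0.0]
force: [1.4, -1.3, -0.1]
gripper_width: 1.001
gripper_force: 0.0
```

Call:
{"api": "apply_moves", "payload": {
  "motion": "0 42.1 3 7.4 0 0 -0.083;0 41.7 6.5 7.4 0 0 -0.083;0 41 9.9 7.4 0 0 -0.083;0 40.1 13.3 7.4 0 0 -0.083;0 0 0 0 0 0 0;0 0 0 0 0 0 0;0 0 0 0 0 0 0;0 0 0 0 0 0 0"
}}

```text
time: 2.15
ee_pos: [0.4937, -0.0694, 0.1507]
tool_rot: [2.379, 2.051, 0.0]
force: [-0.1, -0.8, 0.1]
gripper_width: 1.0
gripper_force: 0.0
```

Run:
```python
from h import *
c=grab('wrist');np.save('w1.npy',c);print(robot.state()['ee_pos'],robot.state()['tool_rot'],robot.state()['force'])
o=cv2.convertScaleAbs(c['image'],alpha=1.4);cv2.imwrite('pics/w1.png',o[:,:,::-1])
```

```text
[ 0.49365602 -0.06934662  0.15068409] [2.37881377e+00 2.05158160e+00 1.94168071e-04] [0.28558284 0.66856434 0.26283248]
```

View pics/w1.png

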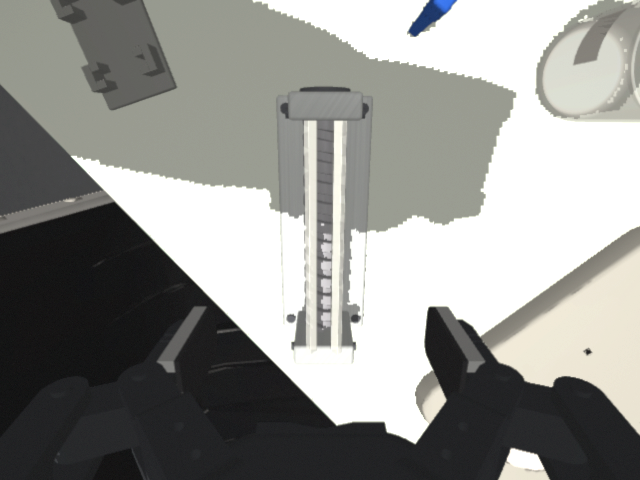

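The wrist view shows the cradle vertical in the image: plate bands at cols 305–316 and 334–347, gap between them, far block at rows 92–120, near block at about row 355. Thread is visible in the gap at col 325. I'll measure the axis and the thread profile.

Run:
```python
from h import *
np.set_printoptions(precision=4,suppress=True)
c=load('w1.npy');g=cv2.cvtColor(c['image'],cv2.COLOR_RGB2GRAY).astype(float)
for r in (135,160,185,205): print(r,g[r,298:354].astype(int))
a=c['image'][110:350,295:357]
b=cv2.resize(a,None,fx=3.3,fy=3.3,interpolation=cv2.INTER_CUBIC)
h=b.shape[0]//2
o=np.hstack([b[:h],b[h:]]);o=cv2.resize(o,None,fx=1.45,fy=1.45)
cv2.imwrite('pics/thr.png',cv2.convertScaleAbs(o,alpha=1.3)[:,:,::-1]);print(o.shape)
p=g[110:350,322:329].mean(1)
for i in range(0,240,20): print(110+i,p[i:i+20].astype(int))
```

```text
135 [103 101 103 102  91  88 141 147 147 151 173 168 168 168 168 168 168 165
 134  93  82  82  83  84  86  87  86  85  85  86  86  86  84  81  82  95
 170 180 180 180 179 179 178 176 149 137 136 137 128 106 102 100 100 101
 102 102]
160 [102 100 101 102  99  81 120 144 149 152 163 170 169 169 168 168 168 164
 131  85  69  67  68  68  73  78  79  79  80  81  83  84  81  80  86 108
 170 179 180 180 179 178 182 182 155 146 146 147 103  98  98  99 100 101
 100 100]
185 [101 101 101 101  99  89 100 139 148 150 157 175 171 169 168 168 169 165
 135  95  84  83  83  84  85  85  86  86  85  83  83  82  81  82  99 155
 177 179 180 179 179 179 177 141 135 134 131 112 101  98  98  99 100 100
  99  98]
205 [101 101 100 100 101  97  90 137 147 149 147 177 172 168 168 168 168 164
 135  94  83  83  83  84  85  85  85  85  85  83  82  81  80  81  94 169
 179 179 179 179 180 180 177 144 134 134 137 108  99  99  98  99  99  99
  98  98]
(574, 594, 3)
110 [102 102 101 101 101 101 100  95  89  82  80  87  87  87  87  86  86  86
  84  78]
130 [70 79 85 85 85 85 85 85 82 75 73 82 86 86 86 86 86 86 85 85]
150 [84 80 75 80 84 84 84 84 84 83 79 71 74 82 85 85 85 85 84 85]
170 [85 84 82 79 79 83 83 83 83 83 82 76 68 73 81 84 84 84 84 84]
190 [84 84 84 81 79 81 82 82 82 82 82 76 68 69 78 84 84 84 84 84]
210 [ 83  83  83  81  78  81  82  82  82  81  78  70  68  87 105 100  86  84
  83  83]
230 [ 83  83  85 104 127 129 129 128 122 102  79  71  99 130 145 156 157 157
 156 156]
250 [155 147 132 137 134 128 121 104  81  68  84 120 148 155 156 155 156 156
 155 146]
270 [134 137 137 133 120  95  69  69  96 134 152 154 155 154 154 155 153 144
 134 137]
290 [138 135 115  74  68  88 121 141 144 148 153 154 153 151 141 134 136 135
 120  87]
310 [ 66  72 107 137 142 147 152 152 152 152 139 125 134 136 134 123 101  87
  88  90]
330 [ 81  80  79  79  78  78  78  78  78  78  78  78  78  78  79  96 129 156
 174 184]
```

View pics/thr.png

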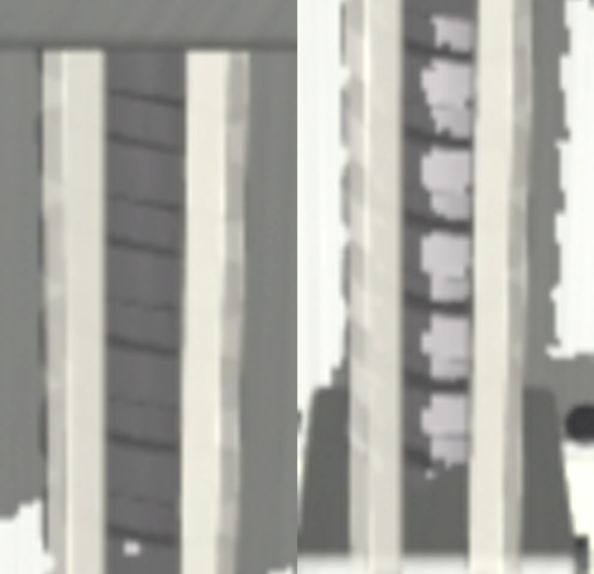

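The thread crop shows strong dark lines (camera-facing walls) and faint lines (far crest edges). The spacing strong to faint is about 11.8 px, which is an 8 mm crest, and faint to strong about 8.7 px, which is a groove. I'll compute the phase and axis from this.

Run:
```python
from h import *
np.set_printoptions(precision=4,suppress=True,linewidth=150)
c=load('w1.npy');g=cv2.cvtColor(c['image'],cv2.COLOR_RGB2GRAY).astype(float)
for r in (100,105,110,350,355,360): print(r,'L',g[r,280:300].astype(int),'R',g[r,345:370].astype(int))
# gap centre line rows 125..220
rows=np.arange(125,221);cc=[]
for r in rows:
    x=np.arange(308,341);v=g[r,308:341];d=np.where(v<128)[0];d=d[(d>4)&(d<29)];cc.append(x[d].mean())
k=np.polyfit(rows,cc,1);print('line',k,np.polyval(k,[120,220,340]))
strong=np.array([161.3,182.2,202.3,221.7,241,259,276.5,293.7,310.3]);faint=np.array([152,173.5,194,214,232.7,252,270,287.5,304,321])
f=lambda r,z: plane(c,np.c_[np.polyval(k,r),r],z)
ax=f(np.array([125.,220.,330.]),.062);print(ax); 
L=np.array([.150,.989]);o=np.array([.4946,-.069])
P=f(faint,.041);W=f(strong+1.3,.041)
print('crest -x edge',(P[:,:2]-o)@L*1e3); print('crest +x edge',(W[:,:2]-o)@L*1e3);print(P[[0,-1]])
```

```text
100 L [104 104 104 104 105 106 104  97  88  92  97 102 103 104 104 104 105 104 105 104] R [105 106 107 106 105 104 104 105 107 107 107 107 108 107 105 100  93  86 101 104 105 103 100 100 101]
105 L [ 87  60  50  48  49  48  48  52  78  93 100 103 104 104 104 104 103 102 102 103] R [104 103 103 103 104 105 105 106 106 105 105 103 101 103 103 101  92  72  53  48  49  49  62  91  99]
110 L [ 81  56  48  47  47  46  46  51  76  91  98 102 102 102 102 102 102 101 101 102] R [103 104 104 104 105 105 104 103 101 100 101 102 102 102 103 100  93  70  50  47  47  47  50  70  97]
350 L [205 206 205 205 205 205 205 205 205 205 204 189 172 148 161 172 181 182 184 188] R [185 185 188 190 190 190 184 158 123 155 167 197 205 205 205 205 205 205 205 205 206 205 205 205 206]
355 L [205 205 205 205 206 205 205 204 205 205 205 205 202 177 167 176 186 187 188 188] R [190 191 191 187 183 183 175 154 149 197 205 205 206 205 205 205 205 205 205 205 205 205 205 205 205]
360 L [205 205 205 205 205 205 205 206 205 205 205 205 205 201 171 174 184 185 185 185] R [183 184 185 184 185 186 173 157 169 200 204 205 205 206 206 205 205 205 205 205 205 205 205 205 205]
line [ -0.0078 326.085 ] [325.1491 324.3691 323.4331]
[[ 0.5069  0.0059  0.062 ]
 [ 0.4981 -0.0514  0.062 ]
 [ 0.486  -0.1312  0.062 ]]
crest -x edge [ 58.6018  44.4951  30.5608  16.4848   2.8689 -11.6706 -25.7013 -39.8017 -53.5333 -68.1484]
crest +x edge [ 51.7099  37.7586  23.8654   9.9881  -4.2997 -18.0824 -31.9287 -45.9894 -60.007 ]
[[ 0.5045 -0.0113  0.041 ]
 [ 0.4854 -0.1365  0.041 ]]
```

Run:
```python
from h import *
plan([.5255,.178,.16],180,13)
```

```text
[19.2 -0.4 -0.7] [ 0.     0.    -0.132]
[19.1  2.2 -0.7] [ 0.     0.    -0.132]
[18.6  4.7 -0.7] [ 0.     0.    -0.132]
[17.8  7.1 -0.7] [ 0.     0.    -0.132]
[16.7  9.4 -0.7] [ 0.     0.    -0.132]
[15.4 11.5 -0.7] [ 0.     0.    -0.132]
[13.7 13.4 -0.7] [ 0.     0.    -0.132]
[11.8 15.1 -0.7] [ 0.     0.    -0.132]
[ 9.7 16.5 -0.7] [ 0.     0.    -0.132]
[ 7.5 17.7 -0.7] [ 0.     0.    -0.132]
[ 5.1 18.5 -0.7] [ 0.     0.    -0.132]
[ 2.6 19.  -0.7] [ 0.     0.    -0.132]
[ 0.1 19.2 -0.7] [ 0.     0.    -0.132]
```

Call:
{"api": "apply_moves", "payload": {
  "motion": "100 19.2 -0.4 -0.7 0 0 -0.132;100 19.1 2.2 -0.7 0 0 -0.132;100 18.6 4.7 -0.7 0 0 -0.132;100 17.8 7.1 -0.7 0 0 -0.132;100 16.7 9.4 -0.7 0 0 -0.132;100 15.4 11.5 -0.7 0 0 -0.132;100 13.7 13.4 -0.7 0 0 -0.132;100 11.8 15.1 -0.7 0 0 -0.132"
}}

```text
time: 3.2
ee_pos: [0.5136, 0.0837, 0.1563]
tool_rot: [1.014, 2.973, 0.0]
force: [0.0, -0.0, -0.1]
gripper_width: 0.608
gripper_force: 0.0
```

Call:
{"api": "apply_moves", "payload": {
  "motion": "100 9.7 16.5 -0.7 0 0 -0.132;100 7.5 17.7 -0.7 0 0 -0.132;100 5.1 18.5 -0.7 0 0 -0.132;100 2.6 19 -0.7 0 0 -0.132;100 0.1 19.2 -0.7 0 0 -0.132;100 0 0 0 0 0 0;100 0 0 0 0 0 0;100 0 0 0 0 0 0"
}}

```text
time: 4.2
ee_pos: [0.5258, 0.178, 0.1596]
tool_rot: [-0.005, -3.142, 0.0]
force: [-0.4, -0.1, -0.1]
gripper_width: 0.61
gripper_force: 0.0
```

Run:
```python
from h import *
c=grab('wrist');np.save('w2.npy',c);print(robot.state()['ee_pos'],robot.state()['tool_rot'],proj(c,[[.5255,.178,.076],[.4985,.178,.076],[.5525,.178,.076]]))
o=cv2.convertScaleAbs(c['image'],alpha=1.4);cv2.imwrite('pics/w2.png',o[:,:,::-1])
```

```text
[0.52583396 0.17806067 0.15962958] [-4.30108844e-03 -3.14158237e+00  1.13825228e-04] [[320.82517157 250.7275668 ]
 [320.71264665 209.75375002]
 [320.92980617 288.83968734]]
```

View pics/w2.png

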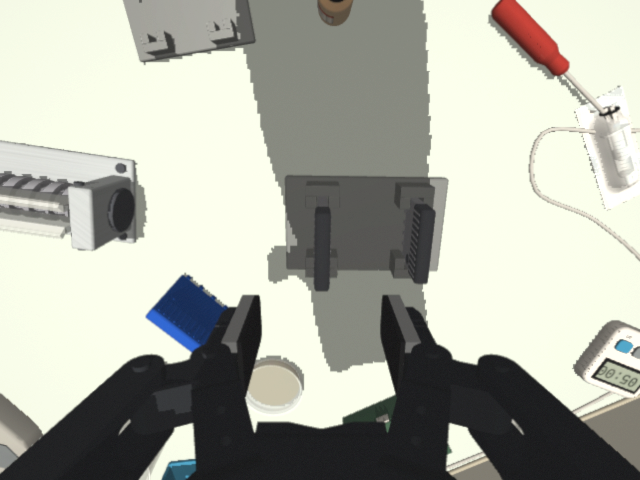

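The coarse leaf is at cols 316–329, rows 207–290, between the fingers, and fine is at cols 410–432. I'll measure its centre and direction.

Run:
```python
from h import *
np.set_printoptions(precision=4,suppress=True)
c=load('w2.npy');g=cv2.cvtColor(c['image'],cv2.COLOR_RGB2GRAY)
sub=g[195:300,300:345]; print(sub[45,::1]); 
m=np.zeros_like(g);m[195:300,300:345]=(sub<48)
n,l,s,_=cv2.connectedComponentsWithStats(m);i=1+np.argmax(s[1:,4]);print(s[i])
r=cv2.minAreaRect(np.argwhere(l==i)[:,::-1].astype(np.float32));print(r)
pts=[]
for row in (220,245,275):
    x=np.where(l[row]==i)[0];print(row,x.min(),x.max());pts.append((x.mean(),row))
P=plane(c,pts,.076);print(P)
cols=[(322.5,s[i][1]),(322.5,s[i][1]+s[i][3]-1)];print(plane(c,cols,.076))
```

```text
[62 61 62 61 62 62 62 62 61 62 61 62 62 61 50 40 38 39 41 42 42 42 43 41
 41 41 41 40 39 39 53 60 61 62 61 62 61 62 61 62 61 61 62 62 62]
[ 314  206   17   84 1276]
((321.67547607421875, 247.60391235351562), (15.907183647155762, 83.0239486694336), 1.2730300426483154)
220 315 330
245 315 329
275 314 329
[[0.5051 0.1791 0.076 ]
 [0.5216 0.1788 0.076 ]
 [0.5425 0.1784 0.076 ]]
[[0.4961 0.1791 0.076 ]
 [0.5526 0.179  0.076 ]]
```

Call:
{"api": "apply_moves", "payload": {
  "motion": "100 1.3 0.7 15 0 0 0.014;100 0 0 18 0 0 0;100 0 0 18 0 0 0;100 0 0 18 0 0 0;100 0 0 18 0 0 0;100 0 0 12 0 0 0;100 0 0 5.6 0 0 0;100 0 0 0 0 0 0"
}}

```text
time: 5.25
ee_pos: [0.5244, 0.1794, 0.0548]
tool_rot: [-0.024, -3.141, 0.0]
force: [-0.1, 0.1, 0.5]
gripper_width: 0.608
gripper_force: 0.0
```

Call:
{"api": "apply_moves", "payload": {
  "motion": "160 0 0 0 0 0 0;200 0 0 0 0 0 0;210 0 0 0 0 0 0;220 0 0 0 0 0 0;230 0 0 0 0 0 0;255 0 0 0 0 0 0;255 0 0 0 0 0 0;255 0 0 0 0 0 0"
}}

```text
time: 6.25
ee_pos: [0.5246, 0.1794, 0.0552]
tool_rot: [0.023, 3.141, -0.0]
force: [-2.2, -1.1, 5.4]
gripper_width: 0.104
gripper_force: 59.1
```

Call:
{"api": "apply_moves", "payload": {
  "motion": "255 0 0 -4 0 0 0;255 0 0 -6 0 0 0;255 0 0 -8 0 0 0;255 0 0 -12 0 0 0;255 0 0 -20 0 0 0;255 0 0 -30 0 0 0;255 0 0 -30 0 0 0;255 0 0 0 0 0 0"
}}

```text
time: 7.25
ee_pos: [0.5257, 0.1797, 0.1678]
tool_rot: [0.023, 3.137, 0.002]
force: [-0.8, 0.2, -1.9]
gripper_width: 0.106
gripper_force: 58.5
```

Run:
```python
from h import *
c=grab('wrist');s=robot.state();print(s['ee_pos'],s['tool_rot'],s['force'])
s2=grab('scene');np.save('s2.npy',s2)
t=s['ee_pos'];print(proj(s2,[t,t-np.array([0,0,.0472])]))
u,v=proj(s2,[t])[0].astype(int)
a=cv2.resize(c['image'][160:480,160:480],(400,400));b=cv2.resize(s2['image'][v-50:v+50,u-50:u+50],(400,400),interpolation=cv2.INTER_CUBIC)
cv2.imwrite('pics/g.png',cv2.convertScaleAbs(np.hstack([a,b]),alpha=1.5)[:,:,::-1])
plan([.4964,-.0628,.15],81.3,14)
```

```text
[0.52494916 0.17954725 0.16615788] [2.32329110e-02 3.13922810e+00 7.50192351e-04] [-0.55675492 -0.43590749 -1.66489002]
[[285.53137791 220.50077981]
 [287.0094239  239.71310276]]
[  1.7 -17.3   1.1] [0.    0.    0.122]
[ -0.4 -17.4   1.1] [0.    0.    0.122]
[ -2.5 -17.2   1.1] [0.    0.    0.122]
[ -4.6 -16.8   1.1] [0.    0.    0.122]
[ -6.6 -16.1   1.1] [0.    0.    0.122]
[ -8.5 -15.2   1.1] [0.    0.    0.122]
[-10.3 -14.1   1.1] [0.    0.    0.122]
[-11.9 -12.7   1.1] [0.    0.    0.122]
[-13.4 -11.2   1.1] [0.    0.    0.122]
[-14.6  -9.4   1.1] [0.    0.    0.122]
[-15.7  -7.6   1.1] [0.    0.    0.122]
[-16.5  -5.6   1.1] [0.    0.    0.122]
[-17.   -3.6   1.1] [0.    0.    0.122]
[-17.4  -1.5   1.1] [0.    0.    0.122]
```

View pics/g.png

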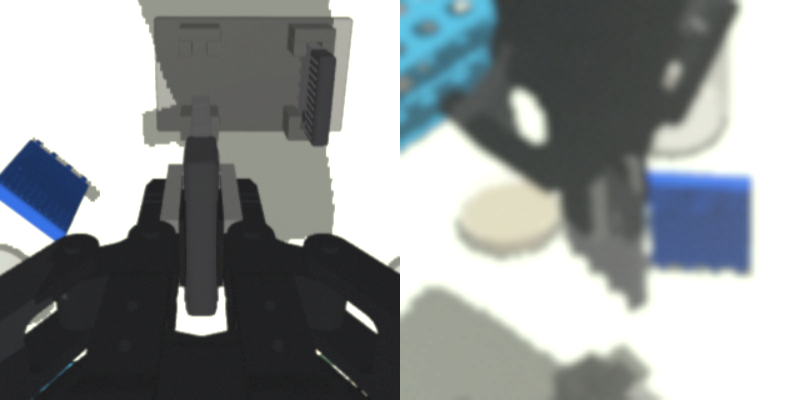

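The leaf is held square in the jaws: wrist crop at cols 185–218, top face about rows 160–315. The rack slot is empty and fine is still in its holder. Next: the leaf's offset in the tool along x.

Run:
```python
from h import *
np.set_printoptions(precision=4,suppress=True)
c=grab('wrist');np.save('w3.npy',c);g=cv2.cvtColor(c['image'],cv2.COLOR_RGB2GRAY)
T=np.array(c['tool_from_camera'])
def tp(uv,z):
    p=cv2.undistortPoints(np.array(uv,float).reshape(-1,1,2),c['K'],c['d']).reshape(-1,2);d=np.c_[p,np.ones(len(p))]@T[:3,:3].T;o=T[:3,3]
    return o+d*((z-o[2])/d[:,2])[:,None]
print(g[262:300,318:325].mean(1).astype(int));print(g[400:425,318:325].mean(1).astype(int))
for r in (295,330,370): print(r,g[r,300:344])
print(tp([(321.6,270),(321.6,286),(321.6,290),(321.6,412)],-.0208), tp([(321.6,270)],.0012),tp([(321.6,270)],.026))
print(robot.state()['ee_pos'])
```

```text
[60 60 60 60 60 58 51 37 35 34 35 34 34 34 34 34 34 34 34 33 33 34 34 34
 33 34 34 36 38 40 42 42 42 42 42 42 42 42]
[ 41  41  41  42  41  41  42  42  41  41  41  44  81 156 183 185 185 185
 185 185 185 185 185 185 185]
295 [65 64 65 64 64 62 58 40 38 39 39 41 41 43 42 42 42 43 43 43 43 42 42 42
 42 41 43 41 42 41 41 40 39 38 37 49 59 64 65 65 64 65 64 65]
330 [65 65 63 41 24 19 23 20 27 37 39 39 42 41 42 42 43 43 43 42 42 42 42 43
 43 41 42 41 41 41 40 40 39 31 21 20 20 23 35 60 65 64 64 64]
370 [24 21 23 23 26 27 25 25 24 35 38 40 41 42 41 42 42 42 42 43 41 42 42 42
 43 41 42 41 42 41 40 40 37 25 26 25 25 23 25 22 20 22 22 22]
[[ 0.0316  0.0002 -0.0208]
 [ 0.0256  0.0002 -0.0208]
 [ 0.0241  0.0002 -0.0208]
 [-0.0291  0.0002 -0.0208]] [[0.0222 0.0002 0.0012]] [[0.0116 0.0003 0.026 ]]
[0.5241 0.1794 0.1644]
```

Call:
{"api": "apply_moves", "payload": {
  "motion": "255 1.7 -17.3 1 0 0 0.122;255 -0.4 -17.4 1 0 0 0.122;255 -2.5 -17.2 1 0 0 0.122;255 -4.6 -16.8 1 0 0 0.122;255 -6.6 -16.1 1 0 0 0.122;255 -8.5 -15.2 1 0 0 0.122;255 -10.3 -14.1 1 0 0 0.122;255 -11.9 -12.7 1 0 0 0.122"
}}

```text
time: 8.4
ee_pos: [0.508, 0.0406, 0.1558]
tool_rot: [-1.498, -2.759, 0.001]
force: [-0.4, -0.2, -2.1]
gripper_width: 0.103
gripper_force: 58.5
```

Call:
{"api": "apply_moves", "payload": {
  "motion": "255 -13.4 -11.2 1 0 0 0.122;255 -14.6 -9.4 1 0 0 0.122;255 -15.7 -7.6 1 0 0 0.122;255 -16.5 -5.6 1 0 0 0.122;255 -17 -3.6 1 0 0 0.122;255 -14.9 -1.5 1 0 0 0.122;255 0 0 0 0 0 0;255 0 0 0 0 0 0"
}}

```text
time: 9.4
ee_pos: [0.4965, -0.0598, 0.1505]
tool_rot: [-2.38, -2.049, 0.001]
force: [-0.1, 0.2, -0.4]
gripper_width: 0.107
gripper_force: 58.5
```

Run:
```python
from h import *
c=grab('wrist');np.save('w4.npy',c);s=robot.state();print(s['ee_pos'],s['tool_rot'],s['force'])
R=Ro.from_rotvec(s['tool_rot']).as_matrix();print('psi',np.degrees(np.arctan2(R[1,0],R[0,0])))
P=np.array([.4968,-.0603,.15]);print('err tool mm',R.T@(P-s['ee_pos'])*1e3)
cv2.imwrite('pics/w4.png',cv2.convertScaleAbs(cv2.resize(c['image'][60:420,200:450],None,fx=1.6,fy=1.6),alpha=1.4)[:,:,::-1])
```

```text
[ 0.49654013 -0.05975816  0.15065052] [-2.38067874e+00 -2.04875379e+00  4.01003933e-04] [-0.01191997 -0.14808312 -1.0768687 ]
psi 81.42895484049494
err tool mm [-0.49724327  0.33819342  0.65013308]
```

View pics/w4.png

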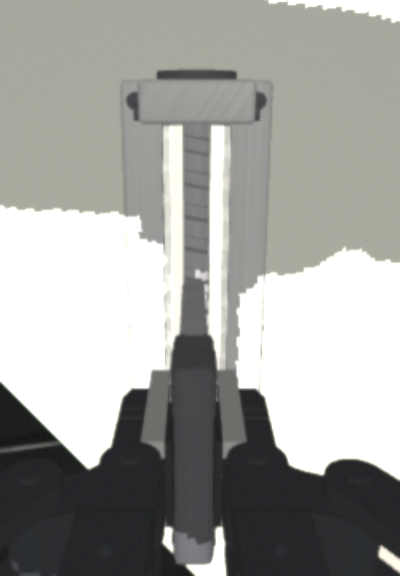

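The leaf is over the gap and parallel to it, with the blade at crop col about 194 and the gap at about 196. I'll check the lateral offset and phase numerically from this image.

Run:
```python
from h import *
np.set_printoptions(precision=4,suppress=True,linewidth=150)
c=load('w4.npy');g=cv2.cvtColor(c['image'],cv2.COLOR_RGB2GRAY).astype(float)
T=np.array(c['tool_from_camera'])
def tp(uv,z):
    p=cv2.undistortPoints(np.array(uv,float).reshape(-1,1,2),c['K'],c['d']).reshape(-1,2);d=np.c_[p,np.ones(len(p))]@T[:3,:3].T;o=T[:3,3]
    return (o+d*((z-o[2])/d[:,2])[:,None])*1e3
rows=np.arange(145,215);cc=[]
for r in rows:
    v=g[r,300:345];d=np.where(v<128)[0];x=d+300;x=x[(x>310)&(x<335)];cc.append(x.mean())
k=np.polyfit(rows,cc,1);print(k)
print('gap tool',tp([(np.polyval(k,r),r) for r in (145,180,214)],.1507-.062))
print('blade'); 
for r in (240,250,260): print(r,g[r,308:338].astype(int))
p=[g[r,int(np.polyval(k,r))-3:int(np.polyval(k,r))+4].mean() for r in range(138,235)]
print(np.array(p).astype(int))
```

```text
[  0.0074 320.966 ]
gap tool [[64.9825  0.1965 88.7   ]
 [44.0003  0.3878 88.7   ]
 [22.3911  0.585  88.7   ]]
blade
240 [197 185 183 183 180 153  94  71  71  70  71  70  71  70  71  70  71  71  72  98 149 147 143 187 195 195 195 195 196 195]
250 [183 181 182 182 175 116  78  72  71  72  71  71  72  72  72  72  72  72  72  77 112 132 157 188 195 195 194 194 195 198]
260 [186 188 184 180 153  94  71  71  71  72  72  72  72  72  72  73  73  73  74  71  81 135 169 191 196 195 195 196 197 194]
[ 93  94  94  94  93  94  90  84  83  91  92  92  92  92  92  90  82  77  85  93  94  94  94  93  93  93  92  92  89  85  89  91  91  91  91  91  89
  82  76  82  90  93  93  92  92  92  92  92  92  89  86  89  91  91  91  91  89  83  75  76  85  92  92  92  92  92  91  91  91  89  86  88  90  90
  90  90  87  79  72  77  86  91  91  91  91  91  91  91  90  90 104 123 129 132 131 116  84]
```

Run:
```python
from h import *
np.set_printoptions(precision=2,suppress=True)
c=load('w4.npy');T=np.array(c['tool_from_camera'])
def tx(r):
    r=np.array(r,float);p=cv2.undistortPoints(np.c_[321+.0074*r,r].reshape(-1,1,2),c['K'],c['d']).reshape(-1,2);d=np.c_[p,np.ones(len(p))]@T[:3,:3].T;o=T[:3,3]
    return (o+d*((.1097-o[2])/d[:,2])[:,None])[:,0]*1e3
a=tx(np.array([155,176,195.7,216])+1.3);b=tx([167,188,208]);print(a,b,(a[:3]+b)/2,(a[:3]+b)/2%14)
```

```text
[56.36 42.49 29.03 14.67] [49.35 35.23 21.31] [52.85 38.86 25.17] [10.85 10.86 11.17]
```

Call:
{"api": "apply_moves", "payload": {
  "motion": "255 -0.5 0.3 10 0 0 0;255 0 0 12 0 0 0;255 0 0 10 0 0 0;255 0 0 8 0 0 0;255 0 0 7 0 0 0;255 0 0 5 0 0 0;255 0 0 4 0 0 0;255 0 0 0 0 0 0"
}}

```text
time: 10.45
ee_pos: [0.4968, -0.0608, 0.0948]
tool_rot: [-2.384, -2.046, 0.0]
force: [0.4, -0.4, -0.3]
gripper_width: 0.104
gripper_force: 58.5
```

Call:
{"api": "apply_moves", "payload": {
  "motion": "255 0 0 2 0 0 0;255 0 0 1.5 0 0 0;255 0 0 1 0 0 0;255 0 0 0.7 0 0 0;255 0 0 0.5 0 0 0;255 0 0 0.5 0 0 0;255 0 0 0.5 0 0 0;255 0 0 0 0 0 0"
}}

```text
time: 11.45
ee_pos: [0.4969, -0.0608, 0.0883]
tool_rot: [2.384, 2.046, 0.0]
force: [-0.3, 0.6, -1.5]
gripper_width: 0.102
gripper_force: 58.5
```

Call:
{"api": "apply_moves", "payload": {
  "motion": "255 0 0 0.4 0 0 0;255 0 0 0.4 0 0 0;255 0 0 0.4 0 0 0;255 0 0 0.3 0 0 0;255 0 0 0 0 0 0;255 0 0 0 0 0 0;255 0 0 0 0 0 0;255 0 0 0 0 0 0"
}}

```text
time: 12.45
ee_pos: [0.4972, -0.0608, 0.0879]
tool_rot: [2.383, 2.046, 0.001]
force: [-3.6, 1.4, 12.6]
gripper_width: 0.109
gripper_force: 60.7
```

Call:
{"api": "apply_moves", "payload": {
  "motion": "255 0 -0.3 -0.5 0 0 0;255 0.2 0 0 0 0 0;255 0.2 0 0 0 0 0;255 0.2 0 0 0 0 0;255 0.2 0 0 0 0 0;255 0.2 0 0 0 0 0;255 0 0 0 0 0 0;255 0 0 0 0 0 0"
}}

```text
time: 13.45
ee_pos: [0.4971, -0.0605, 0.088]
tool_rot: [2.383, 2.045, -0.001]
force: [-1.1, -2.8, 7.4]
gripper_width: 0.105
gripper_force: 59.7
```

Call:
{"api": "apply_moves", "payload": {
  "motion": "255 0.2 0 0 0 0 0;255 0.2 0 0 0 0 0;255 0.2 0 0 0 0 0;255 0.2 0 0 0 0 0;255 0.2 0 0 0 0 0;255 0 0 0 0 0 0;255 0 0 0 0 0 0;255 0 0 0 0 0 0"
}}

```text
time: 14.45
ee_pos: [0.4969, -0.0587, 0.0872]
tool_rot: [-2.384, -2.046, -0.0]
force: [0.2, -0.9, -1.1]
gripper_width: 0.108
gripper_force: 58.5
```

It dropped: the force is gone at y = -0.0587. I'll lower it on.

Call:
{"api": "apply_moves", "payload": {
  "motion": "255 0 0 0.5 0 0 0;255 0 0 0.5 0 0 0;255 0 0 0.4 0 0 0;255 0 0 0.4 0 0 0;255 0 0 0.2 0 0 0;255 0 0 0 0 0 0;255 0 0 0 0 0 0;255 0 0 0 0 0 0"
}}

```text
time: 15.45
ee_pos: [0.4969, -0.0588, 0.0853]
tool_rot: [-2.384, -2.046, 0.0]
force: [-0.1, -0.2, -1.1]
gripper_width: 0.109
gripper_force: 58.5
```

Call:
{"api": "apply_moves", "payload": {
  "motion": "255 0 0 0.4 0 0 0;255 0 0 0.4 0 0 0;255 0 0 0.4 0 0 0;255 0 0 0.3 0 0 0;255 0 0 0.3 0 0 0;255 0 0 0 0 0 0;255 0 0 0 0 0 0;255 0 0 0 0 0 0"
}}

```text
time: 16.45
ee_pos: [0.497, -0.0588, 0.0841]
tool_rot: [2.383, 2.046, 0.001]
force: [-2.4, 0.8, 7.3]
gripper_width: 0.105
gripper_force: 59.9
```

Call:
{"api": "apply_moves", "payload": {
  "motion": "255 0 0 0.3 0 0 0;255 0 0 0.3 0 0 0;255 0 0 0.2 0 0 0;255 0 0 0 0 0 0;255 0 0 0 0 0 0;255 0 0 0 0 0 0;255 0 0 0 0 0 0;255 0 0 0 0 0 0"
}}

```text
time: 17.45
ee_pos: [0.4972, -0.0588, 0.084]
tool_rot: [2.383, 2.046, 0.001]
force: [-3.3, 0.8, 14.6]
gripper_width: 0.109
gripper_force: 61.1
```

Firm at z = 0.0840, 3.9 mm below the crest contact: fully seated and pressed at about 15 N. I'll unload and release.

Call:
{"api": "apply_moves", "payload": {
  "motion": "255 0 0 -0.6 0 0 0;255 0 0 -0.6 0 0 0;255 0 0 0 0 0 0;255 0 0 0 0 0 0;225 0 0 0 0 0 0;215 0 0 0 0 0 0;205 0 0 0 0 0 0;190 0 0 0 0 0 0"
}}

```text
time: 18.45
ee_pos: [0.4969, -0.0588, 0.0838]
tool_rot: [-2.384, -2.046, 0.0]
force: [0.9, 0.1, 0.2]
gripper_width: 0.258
gripper_force: 0.0
```

Call:
{"api": "apply_moves", "payload": {
  "motion": "170 0 0 0 0 0 0;150 0 0 0 0 0 0;130 0 0 0 0 0 0;130 0 0 -5 0 0 0;130 0 0 -8 0 0 0;130 0 0 -12 0 0 0;130 0 0 -15 0 0 0;130 0 0 -20 0 0 0"
}}

```text
time: 19.45
ee_pos: [0.4968, -0.0588, 0.145]
tool_rot: [2.384, 2.046, 0.0]
force: [-0.1, -0.2, 0.3]
gripper_width: 0.491
gripper_force: 0.0
```

Call:
{"api": "apply_moves", "payload": {
  "motion": "130 0 0 -20 0 0 0;130 0 0 -20 0 0 0;130 0 0 0 0 0 0;130 0 0 0 0 0 0;130 0 0 0 0 0 0;130 0 0 0 0 0 0;130 0 0 0 0 0 0;130 0 0 0 0 0 0"
}}

```text
time: 20.45
ee_pos: [0.4969, -0.0588, 0.1837]
tool_rot: [-2.384, -2.046, 0.0]
force: [-0.2, 0.9, 0.1]
gripper_width: 0.491
gripper_force: 0.0
```

Run:
```python
from h import *
c=grab('wrist');s=grab('scene')
a=cv2.resize(c['image'][60:380,200:450],(375,480));b=cv2.resize(s['image'][180:270,335:455],(424,318),interpolation=cv2.INTER_CUBIC)
b=np.vstack([b,cv2.resize(s['image'][240:320,225:335],(424,162))])
cv2.imwrite('pics/f.png',cv2.convertScaleAbs(np.hstack([a,b]),alpha=1.4)[:,:,::-1]);print(robot.state()['force'],robot.state()['time'])
```

```text
[-0.86563923  0.38436532 -0.08450693] 20.55
```

View pics/f.png

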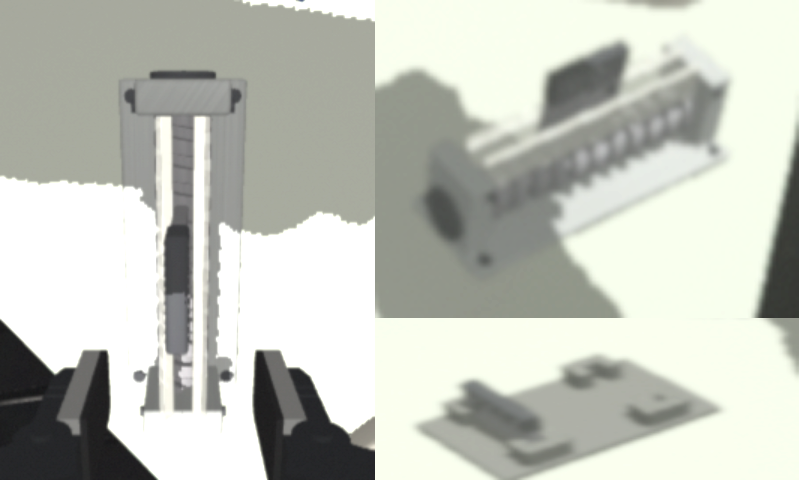

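The leaf stands released between the plates at crop (178,290), comb in the threads. It leans slightly within the gap's play, fine is still in the rack, and nothing else has moved. I'm handing in.

```bash
python3 -c "
from workcell import robot
print(robot.finish_job())"
```

```text
the job is handed in; nothing more can be done
None
```

The coarse leaf is seated in the screw's threads, 3.9 mm below crest contact; I pressed it at about 15 N, released it standing with a slight lean in the gap's play, and handed the job in at about 20.6 s, with the result not reported back.

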